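# Seat the take-up bearing block and wind its tension wheel firm

### The arm

A 6-joint arm with a two-finger parallel gripper is mounted at the origin on the work surface. World frame = base frame: x ahead of the robot, y to its left, z up, the work surface at z = 0. Lengths are in m, angles in rad, forces in N, time in s.
With the tool pointing down it reaches from about 0.35 to 0.975 m from the base axis. Payload 4.9 kg.
Tool frame: the origin (TCP) lies midway between the tips of the shut fingers; the grasp point (between the pads) lies 19 mm behind it; z points along the fingers, y is the line along which they close (so a half turn about z gives the same grasp; the last joint's range is limited). The gripper opens to 85 mm and grips with 20 to 120 N. Pads are 22 mm wide; open, the fingers measure 114 mm over their backs; the gripper's body (76 mm by 85 mm) begins 54 mm behind the grasp point. The pads swing forward as they close: fully open they stand 13 mm farther back than shut.
Start: joints at [1.138, 0.053, 1.613, -0, 1.476, -0.119], TCP at [0.193, 0.594, 0.202] pointing down, gripper open.
Joint ranges: [-3.01, 3.01], [-1.01, 2.22], [0.06, 2.58], [-1.02, 4.17], [0.09, 2.62], [-3.14, 3.14]. Speed limits (rad/s): [2.57, 2.57, 3.14, 3.14, 3.14, 3.14].

### API

Orientations are given as a unit quaternion [w, x, y, z].
In Python, from plant import * gives the robot as it stands.
- The arm moves only by the tool jog_arm, never from a script. Its argument "targets" is a list of rows, each a list of 3 entries, a list of its own where there are three numbers: the shift along the tool's x, y, z in units of 25 mm (1.0 is 25 mm), then the turn, a rotation vector about the tool's x, y, z in units of 8 degrees (1.0 is 8 degrees), then the opening in per cent of the stroke, from 0 (shut) to 100 (fully open). A call has 1 to 8 rows; each row is the pose to reach, as a shift and turn from the pose commanded when the call began, along the tool's axes at that moment; what a row does not reach only later rows make up. A row lasts 1/8 s, in which the tool goes at most 62.5 mm and 10.7 degrees, less where a joint would pass 70% of its speed; a pose out of reach is approached as far as the arm can. A call with a gripper value outside its range is refused whole. The fingers move at their own pace and stop on an object; the grip force is fixed at half the most. Time passes only in rows, so rows that repeat a pose let the fingers close. It gives the time, the measured TCP pose, the force, the opening and the grip force at its end, in the units of the state.
- state(): the state, without advancing time (a new reading comes with each control period).
- grab_frame(name): name is "scene" or "side" or "wrist"; returns (picture, depth): 480x640x3 uint8, red, green, blue; 480x640 float32, m along the optical axis (not along the pixel's ray), 0 where there is no reading.
- camera_params(name): a dict with "fovy" (degrees; the focal length in pixels is half the picture's height over the tangent of half this angle, whatever the lens; pixels are square), "cx", "cy" (the principal point, pixels), "rvec" (rotation vector, rad) and "tvec" (3), from world to camera coordinates, as OpenCV has them; the wrist camera has in their place "hand_eye" (4x4, takes a point from camera to tool coordinates, whose origin is the TCP and whose axes are the flange's). Camera axes: x right, y down, z forward; pixel columns grow to the right and rows downward; lengths in m; the calibration is good to about 2 mm. A picture is of the moment at which its call begins: read the wrist's pose just before it. camera_params takes no time and is no camera call.
- job_done(): hands the job in; it is judged then, once.
The state is a dict: "time": time; "joint_pos": joint angles; "joint_vel": joint speeds; "joint_efforts": joint torques, N m; "tool_pos": TCP position; "tool_rot": TCP orientation; "contact_force": force on the tool from outside, world axes, zero at the start; "ft_torque": the same for the moment, N m; "gripper_width": opening from 0.0 (shut) to 1.0 (fully open); "grasp_force": force on a finger pad.
Only numpy, scipy, OpenCV 4.12 (cv2) and the standard library are available. Lean on these libraries where they do the work, as an engineer would, in place of code of your own. Each camera call takes 0.05 s, during which the arm holds its last target. There are 200 camera calls.

### The job

Lower the loose take-up bearing block into the slideway of the conveyor take-up unit, between the shoe and the end stop, and let go of it. Then wind the handwheel clockwise by its spinner handle until the shoe has driven the block against the stop and the wheel comes up firm, needing nearly twice the effort it takes when running free; do not force it past that. Let go, leaving the block clamped, and do not disturb the other things on the table.

Things in the scene. Friction and masses are not known exactly. Their poses are not given: they have to be found in the camera images.
- unit: fixed take-up unit on a steel plate 100 x 275 x 8 mm. Origin on the table under the slideway's centre line; its y runs along the slideway, from end stop to gearbox; z up. Slideway: trough between rails (inner width 48 mm, rails 8 mm thick, tops 24 mm above the table, y -125 to +65 mm), floor 8 mm above the table. Grey gearbox 70 x 65 mm, top 65 mm high, at y = +105 mm, under the wheel.
- slideway (a point): point on the slideway's floor midway between the rails, at y = -12 mm of the unit, same axes. A block lowered with its centre here clears shoe and stop at every start. The end stop (steel, 18 mm thick, bridging both rails, 38.5 mm high over the table) has its face 49 to 74 mm from here towards -y, set differently each time.
- shoe: dark steel sprung shoe (42 wide, 16 long, 24 mm high) on the rack that comes out of the gearbox into the slideway. Origin in the middle of the width of its pushing face, 9 mm above the table; axes as the unit's. Its face starts 42 to 57 mm from point slideway towards +y. Winding drives it towards -y; a stiff spring behind it makes the wheel heavier once the block can move no further.
- block: loose grey bearing block, 0.25-0.5 kg. Foot 44 (its x) by 50 (its y) by 24 mm high; on it an upright round boss, diameter 50 mm, centre 50 and top 75 mm above the underside, with flat faces along +x and -x, 22 mm apart: grip these from above. Origin: centre of the underside. It goes into the slideway with its y along the unit's y, either way round, with 2 mm play each side.
- hub (a point): top of the handwheel's hub, on its upright axis, 86 mm above the table. Dark wheel, rim radius 60 mm, rim top 84 mm above the table. Clockwise from above tightens; 1/2 to 1 1/8 turns take up the free travel. Drag at the handle: about 6.5 N running free or pushing the block along, 10 to 13 N when firm, 15 N is over-tight. The wheel stays where it is left.
- handle (a point): middle of the wheel's spinner handle: an upright black grip, 22 mm in diameter, from 86 to 130 mm above the table, 60 mm from the wheel's axis; the point is 110 mm above the table. The grip spins freely on its pin, so it can be held with a constant orientation while going round.
- cup: steel cup, 64 mm wide, 90 mm high; bystander, origin under its centre
- bearing: plain steel bearing ring, 52 mm outside, 18 mm high, lying flat; bystander, origin under its centre
- donut_a: glazed ring, 85 mm wide, 29 mm high, in the white tray (200 x 440 x 22 mm) at the far right; bystander, origin under its centre
- donut_b: another glazed ring like donut_a; bystander
- donut_c: another glazed ring like donut_a; bystander
- spanner: steel spanner 170 mm long lying flat; bystander
- shaker: white shaker jar, 60 mm wide, 130 mm high; bystander, origin under its centre

How it is judged:
By the outcome, as a careful person would: the job done as asked, in the order asked, and still so for the second after the job is handed in, with the robot touching nothing.
It also fails if it takes over 72 s, if anything falls off the work surface, if the arm or the gripper's body presses on something with over 40 N, if the wrist force passes 120 N, or if a joint passes its speed limit or range.

## Working session

There is one attempt and no reset: what is moved stays moved. The work goes in short steps, Python scripts to look and compute and a tool call to move; the robot and the scene stay as the last step left them, time stands still between calls to the robot, and variables do not carry over. Pictures are saved under pics/ and viewed, at most 10 in all, crops included, and the job is handed in when it is done.

Besides the shell and the picture viewer there is one more tool, called after "Request:" as a command line: name --argument value ..., lists and objects as JSON in quotes. jog_arm: Moves the arm, as the interface text tells. Its arguments: {"type":"object","properties":{"targets":{"type":"array"}},"required":["targets"]}

```bash
mkdir -p pics
cat > h.py <<'E'
from plant import *
import numpy as np, cv2
from scipy.spatial.transform import Rotation as R
def cam(name, s=None):
    p=camera_params(name); f=240/np.tan(np.radians(p["fovy"])/2)
    if "hand_eye" in p:
        q=s["tool_rot"]; T=np.eye(4); T[:3,:3]=R.from_quat([q[1],q[2],q[3],q[0]]).as_matrix(); T[:3,3]=s["tool_pos"]
        C=T@np.array(p["hand_eye"])
        Rc,c=C[:3,:3],C[:3,3]
    else:
        Rw=cv2.Rodrigues(np.array(p["rvec"],float))[0]; Rc=Rw.T; c=-Rc@np.array(p["tvec"]).ravel()
    return f,p["cx"],p["cy"],Rc,c
def ray(C,uv,z):
    f,cx,cy,Rc,c=C; uv=np.atleast_2d(uv).astype(float)
    d=np.c_[(uv[:,0]-cx)/f,(uv[:,1]-cy)/f,np.ones(len(uv))]@Rc.T
    return c+d*((z-c[2])/d[:,2])[:,None]
def proj(C,P):
    f,cx,cy,Rc,c=C; q=(np.atleast_2d(P)-c)@Rc
    return np.c_[f*q[:,0]/q[:,2]+cx,f*q[:,1]/q[:,2]+cy]
def cloud(C,D):
    f,cx,cy,Rc,c=C; v,u=np.indices(D.shape)
    P=np.stack([(u-cx)/f*D,(v-cy)/f*D,D],-1)@Rc.T+c
    P[D<=0]=np.nan
    return P
E
python3 - <<'E'
from h import *
s=state();print(s)
for n in ("scene","side","wrist"):
    im,d=grab_frame(n); cv2.imwrite(f"pics/{n}0.png",im[...,::-1]); np.savez(f"pics/{n}0.npz",im=im,d=d)
    print(n,camera_params(n),(d>0).mean()); C=cam(n,s); print(C[4])
E
```

```text
{'time': 0.0, 'joint_pos': array([ 1.13800527e+00,  5.33280605e-02,  1.61428003e+00, -3.01745910e-05,
        1.47600391e+00, -1.18984514e-01]), 'joint_vel': array([ 0.00207307, -0.00218077, -0.00130672,  0.00010668, -0.00038696,
        0.00131035]), 'joint_efforts': array([ 4.78636084e-04, -3.93655729e+01, -3.70189083e+01, -1.59511819e-04,
        6.89987792e-03, -1.56585077e-05]), 'tool_pos': array([0.19263928, 0.59385974, 0.20118928]), 'tool_rot': array([-2.60586607e-04,  1.56258766e-01,  9.87715636e-01, -9.75584011e-04]), 'contact_force': array([0.45381992, 0.55696994, 0.12418605]), 'ft_torque': array([-0.03160703, -0.02812877,  0.00278528]), 'grasp_force': 0.0, 'gripper_width': 0.9981314868756751}
scene {'fovy': 56.52783443941207, 'cx': 322.13598814331505, 'cy': 240.24786796459813, 'rvec': array([ 2.524698  ,  0.5718193 , -0.18883146]), 'tvec': array([-0.53142832, -0.11091815,  1.18695894])} 0.9959537760416667
[ 0.80985288 -0.41784199  0.9344179 ]
side {'fovy': 51.64396610266592, 'cx': 318.29413037197247, 'cy': 236.37253555863884, 'rvec': array([ 2.35274235, -0.40995188,  0.17949426]), 'tvec': array([-0.50404859,  0.24707931,  1.16053803])} 0.9958268229166667
[ 0.24990868 -0.75236875  1.01658674]
wrist {'fovy': 60.861219042358464, 'cx': 320.50571267171546, 'cy': 238.7439890816371, 'hand_eye': array([[-1.01140186e-03, -9.62470276e-01, -2.71385232e-01,
         6.87487868e-02],
       [ 9.99999426e-01, -1.06978494e-03,  6.71920607e-05,
        -2.69511497e-04],
       [-3.54994196e-04, -2.71385008e-01,  9.62470806e-01,
        -1.72551217e-01],
       [ 0.00000000e+00,  0.00000000e+00,  0.00000000e+00,
         1.00000000e+00]])} 0.9959244791666667
[0.127306   0.61514319 0.37375511]
```

View pics/scene0.png

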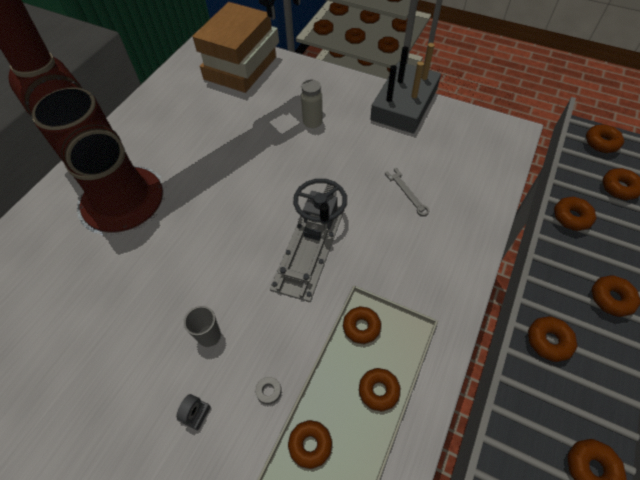

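View pics/side0.png

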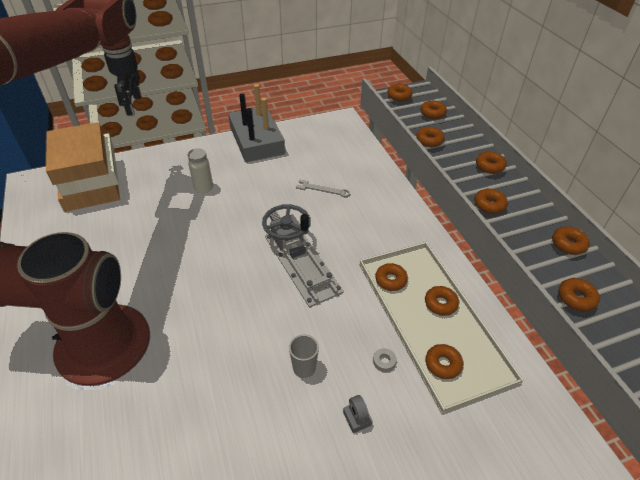

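The scene view shows the handwheel at (320,200), the trough down to (292,290), the block at (193,410), the cup at (203,325) and the ring at (268,390). In the side view the wheel is at (288,230), the trough end at (322,298) and the block at (358,413). Next I'll turn the depth into points.

```bash
cat > m.py <<'E'
from h import *
def load(n):
    z=np.load(f"pics/{n}0.npz"); C=cam(n); return C,z["im"],cloud(C,z["d"])
def boxpts(P,u0,u1,v0,v1): 
    return P[v0:v1,u0:u1].reshape(-1,3)
S=load("scene");D=load("side")
def rect(p):
    r=cv2.minAreaRect((p[:,:2]*1000).astype(np.float32)); return np.round(r[0],1),np.round(r[1],1),round(r[2],1)
for nm,(C,im,P),b in (("scene",S,(160,225,380,445)),("side",D,(330,385,385,440))):
    p=boxpts(P,*b); 
    print(nm,"table z",np.nanmedian(p[:,2]))
    q=p[(p[:,2]>.012)&(p[:,2]<.09)]; print("block all",rect(q),q[:,2].max(),len(q))
    q2=p[(p[:,2]>.032)&(p[:,2]<.09)]; print(" boss",rect(q2),len(q2))
    q3=p[(p[:,2]>.018)&(p[:,2]<.027)]; print(" foot top",rect(q3),len(q3))
for nm,(C,im,P),b in (("scene",S,(255,365,160,310)),("side",D,(250,355,190,315))):
    p=boxpts(P,*b)
    q=p[(p[:,2]>.004)&(p[:,2]<.012)]; print(nm,"plate",rect(q),len(q))
    q=p[(p[:,2]>.020)&(p[:,2]<.028)]; print(" rails",rect(q),len(q))
    q=p[(p[:,2]>.034)&(p[:,2]<.043)]; print(" z38",len(q), rect(q))
    q=p[(p[:,2]>.078)&(p[:,2]<.088)]; print(" rim",len(q),rect(q),cv2.minEnclosingCircle((q[:,:2]*1000).astype(np.float32)))
    q=p[(p[:,2]>.095)&(p[:,2]<.14)]; print(" handle",len(q),rect(q),q[:,2].max())
for n,(C,im,P) in (("a",S),("b",D)):
    c=im[160:310,255:365] if n=="a" else im[190:315,250:355]
    cv2.imwrite(f"pics/crop_{n}.png",cv2.resize(c[...,::-1],None,fx=3.8,fy=3.8,interpolation=cv2.INTER_CUBIC))
a=cv2.imread("pics/crop_a.png");b=cv2.imread("pics/crop_b.png");h=max(a.shape[0],b.shape[0])
pad=lambda x:cv2.copyMakeBorder(x,0,h-x.shape[0],0,0,0)
cv2.imwrite("pics/crop.png",np.hstack([pad(a),pad(b)])[:, :800])
E
python3 m.py
```

```text
scene table z 0.0011067420921667681
block all (array([ 489.7, -369.2]), array([42.5, 50.2]), 2.2) 0.08056021312585693 757
 boss (array([ 489.1, -369.2]), array([22.9, 49. ]), 4.6) 485
 foot top (array([ 489.7, -368.9]), array([42.4, 49.9]), 2.0) 210
side table z 0.000670358843668839
block all (array([ 486.7, -370.5]), array([44.3, 51.4]), 3.9) 0.07781520429747013 655
 boss (array([ 487.1, -371.4]), array([23.7, 48.1]), 4.3) 380
 foot top (array([ 486.7, -370.3]), array([43.6, 51.8]), 5.1) 213
scene plate (array([482. , 122.2]), array([282.9, 448.8]), 26.1) 2346
 rails (array([578.7, 101.3]), array([192.4, 317.5]), 8.1) 633
 z38 272 (array([531.3,  61.5]), array([169.6, 359. ]), 36.1)
 rim 839 (array([506.5, 164.8]), array([129.3, 128. ]), 71.1) ((507.5388488769531, 162.7580108642578), 67.7094955444336)
 handle 142 (array([541.4, 117.3]), array([20.4, 23.6]), 17.7) 0.1331582548011817
side plate (array([543. , 131.4]), array([459.1, 317.2]), 73.0) 1617
 rails (array([512.2,  94.6]), array([ 71.7, 321.1]), 7.5) 465
 z38 247 (array([509.7, 109.3]), array([ 75.4, 289.5]), 8.4)
 rim 586 (array([502.6, 162.2]), array([130. , 128.6]), 70.6) ((504.91400146484375, 162.59156799316406), 67.4139404296875)
 handle 113 (array([538.5, 115.1]), array([22.8, 21.8]), 41.9) 0.13283969127326822
```

View pics/crop.png

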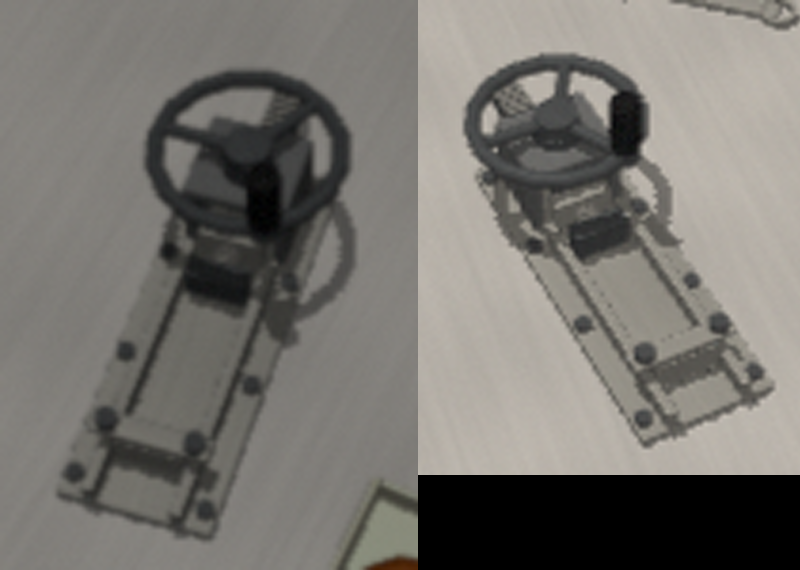

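Crop: trough end about (135,500) left panel, stop with two bolts at (105,418)/(195,443), shoe at (218,283), handle at (262,200). The hub, handle and block sizes match what was given. Next: the unit's axis.

```bash
cat > u.py <<'E'
from h import *
def unit(C,P,hub,end):
    d=(end-hub)/np.linalg.norm(end-hub); n=np.array([-d[1],d[0]])
    p=P.reshape(-1,3); p=p[~np.isnan(p[:,0])]
    for it in range(3):
        r=p[:,:2]-hub; a=r@d; b=r@n
        m=(a>40)&(a<260)&(abs(b)<68)
        q=p[m]; a=a[m]; b=b[m]; z=q[:,2]
        mm=(z>5.)&(z<30)&(a<225)&(a>60)
        # outline edges: per 8mm slice, extreme b of plate
        A=[];L=[];H=[]
        for s in range(64,222,6):
            k=mm&(abs(a-s)<4)
            if k.sum()>15: A.append(s);L.append(np.percentile(b[k],1));H.append(np.percentile(b[k],99))
        mid=(np.array(L)+H)/2; W=np.array(H)-L
        ok=abs(W-np.median(W))<6
        c=np.polyfit(np.array(A)[ok],mid[ok],1); t=np.arctan(c[0]); 
        off=c[1]
        d=np.array([np.cos(t)*d[0]-np.sin(t)*d[1],np.sin(t)*d[0]+np.cos(t)*d[1]]); n=np.array([-d[1],d[0]])
    print("dir -y",d,"ang",np.degrees(np.arctan2(d[1],d[0])),"offset at hub",off,"W",np.median(W),"n",ok.sum())
    r=p[:,:2]-hub; a=r@d;b=r@n-off
    k=(abs(b)<20)&(a>50)&(a<270)
    for lo in range(60,262,4):
        kk=k&(a>=lo)&(a<lo+4)
        if kk.sum(): print(lo,np.round(np.percentile(p[kk,2],[10,50,90]),0).astype(int),end="; ")
    print()
    return d,off
if __name__=="__main__":
    for n,hub,end in (("scene",(506.5,163.7),(292,292)),("side",(503.8,162.4),(324,300))):
        z=np.load(f"pics/{n}0.npz"); C=cam(n); P=cloud(C,z["d"])*1000
        e=ray(C,end,0.008)[0,:2]*1000; print(n,e)
        unit(C,P,np.array(hub),e)
E
python3 u.py
```

```text
scene [539.04378276 -52.21810848]
dir -y [ 0.13786371 -0.99045121] ang -82.07575258971832 offset at hub 0.14800400821981033 W 97.07349696590758 n 27
60 [32 37 81]; 64 [ 7 34 35]; 68 [ 8 22 35]; 72 [ 6  8 10]; 76 [6 8 9]; 80 [ 7  8 10]; 84 [ 7  8 10]; 88 [ 6  8 10]; 92 [ 6  7 10]; 96 [6 8 9]; 100 [ 6  8 11]; 104 [ 6  8 10]; 108 [ 6  8 10]; 112 [ 5  9 10]; 116 [ 5  7 10]; 120 [ 6  8 10]; 124 [ 6  8 10]; 128 [ 6  8 10]; 132 [ 6  8 10]; 136 [ 5  7 11]; 140 [ 7  8 11]; 144 [ 6  8 10]; 148 [ 7  8 11]; 152 [ 6  8 10]; 156 [5 8 9]; 160 [ 6  8 10]; 164 [ 8  9 10]; 176 [37 37 38]; 180 [37 39 41]; 184 [38 40 41]; 188 [37 39 41]; 192 [11 30 39]; 196 [ 7 12 31]; 200 [ 6  9 11]; 204 [ 6  8 10]; 208 [ 6  9 11]; 212 [ 7  8 11]; 216 [ 5  9 11]; 220 [ 7  9 10]; 224 [-1  5  9]; 228 [-2  0  3]; 232 [-3  0  2]; 236 [-2  0  2]; 240 [-2  0  1]; 244 [-2  0  2]; 248 [-2  0  2]; 252 [-1  0  2]; 256 [-2  0  2]; 260 [-2  0  2]; 
side [527.78206561 -65.43515507]
dir -y [ 0.13117194 -0.99135963] ang -82.46268059383908 offset at hub 0.8323361084828185 W 96.32830857811996 n 23
60 [32 39 83]; 64 [ 7 30 36]; 68 [ 8 21 33]; 72 [6 8 9]; 76 [ 5  8 10]; 80 [ 5  8 11]; 84 [ 5  8 10]; 88 [5 8 9]; 92 [ 4  7 11]; 96 [ 6  8 10]; 100 [5 8 9]; 104 [ 6  9 10]; 108 [ 5  6 10]; 112 [ 7  8 11]; 116 [ 7  9 10]; 120 [ 5  9 11]; 124 [ 5  7 10]; 128 [ 5  7 10]; 132 [ 7  8 10]; 136 [ 5  8 10]; 140 [ 6  8 10]; 144 [ 5  7 10]; 148 [ 7  9 10]; 152 [ 6  8 10]; 156 [ 7  9 11]; 176 [35 37 38]; 180 [35 38 40]; 184 [36 37 39]; 188 [35 39 42]; 192 [10 27 39]; 196 [ 6 17 32]; 200 [ 6  8 10]; 204 [ 6  8 10]; 208 [4 7 9]; 212 [ 6  8 10]; 216 [ 4  7 10]; 220 [ 4  8 10]; 224 [-2  3  9]; 228 [-3 -1  2]; 232 [-3 -1  3]; 236 [-2 -1  1]; 240 [-2  0  3]; 244 [-3  0  2]; 248 [0 1 3]; 252 [-2  0  2]; 256 [-3  0  2]; 260 [-3 -1  1];
```

Request:
jog_arm --targets '[[[-2,-1.6,-1.5],[0,0,0.7],100],[[-4.0,-3.2,-3],[0,0,1.8],100],[[-5.8,-4.6,-4],[0,0,2.9],100],[[-7.6,-6,-4],[0,0,4],100],[[-9.4,-7.4,-4],[0,0,5],100],[[-11.2,-8.8,-4],[0,0,6],100],[[-13,-10.2,-4],[0,0,7],100],[[-14.8,-11.6,-4],[0,0,8.05],100]]'

```text
time: 1.15
tool_pos: [0.456, 0.2024, 0.3022]
tool_rot: [0.0, 0.661, 0.751, 0.0]
contact_force: [0.6, 0.6, -0.3]
gripper_width: 1.002
grasp_force: 0.0
```

```bash
cat > go.py <<'E'
from h import *
import sys
s=state(); q=s["tool_rot"]; M=R.from_quat([q[1],q[2],q[3],q[0]]).as_matrix()
yaw=np.degrees(np.arctan2(M[1,1],M[0,1]))
print("t",round(s["time"],2),"pos",s["tool_pos"].round(4),"yaw",yaw.round(2),"tilt",M[:2,2].round(4),"F",s["contact_force"].round(1),"w",s["gripper_width"],"g",s["grasp_force"],"j",s["joint_pos"].round(2))
if len(sys.argv)>3:
    t=np.array(sys.argv[1:4],float)
    print("units",(M.T@(t-s["tool_pos"])/.025).round(2), "turn z",((yaw-float(sys.argv[4]))/8).round(2) if len(sys.argv)>4 else "")
E
python3 go.py .52 .105 .30 7.7
```

```text
t 1.15 pos [0.456  0.2024 0.3022] yaw 7.32 tilt [0.0002 0.0001] F [ 0.6  0.6 -0.3] w 1.002265931159562 g 0.0 j [ 0.27 -0.29  1.77  0.    1.67  0.14]
units [-4.19  2.04  0.09] turn z -0.05
```

Request:
jog_arm --targets '[[[-2,1,0],[0,0,0],100],[[-4.2,2,0],[0,0,0],100],[[-4.2,2,0],[0,0,0],100]]'

```text
time: 1.52
tool_pos: [0.5199, 0.1038, 0.3014]
tool_rot: [-0.0, 0.661, 0.751, -0.001]
contact_force: [-0.3, -0.1, -1.0]
gripper_width: 0.999
grasp_force: 0.0
```

```bash
python3 go.py
cat > w.py <<'E'
from u import *
s=state(); im,dd=grab_frame("wrist"); C=cam("wrist",s); P=cloud(C,dd)*1000
np.savez("pics/wrist1.npz",im=im,d=dd); cv2.imwrite("pics/wrist1.png",im[...,::-1])
p=P.reshape(-1,3); q=p[(p[:,2]>78)&(p[:,2]<88)&(np.hypot(p[:,0]-505,p[:,1]-163)<75)]
h=cv2.minEnclosingCircle(q[:,:2].astype(np.float32)); print("rim",h,len(q))
k=p[(p[:,2]>100)&(p[:,2]<140)&(np.hypot(p[:,0]-505,p[:,1]-163)<80)]; 
if len(k): print("handle",cv2.minEnclosingCircle(k[:,:2].astype(np.float32)),k[:,2].max())
unit(C,P,np.array([505.,163]),np.array([531.,-63]))
E
python3 w.py
```

```text
t 1.52 pos [0.5199 0.1038 0.3014] yaw 7.29 tilt [-0.0016 -0.0007] F [-0.3 -0.1 -1. ] w 0.9987810921202653 g 0.0 j [ 0.06 -0.21  1.7  -0.    1.66 -0.07]
rim ((504.8914489746094, 167.8748779296875), 65.8587875366211) 7330
handle ((539.6427001953125, 119.17884063720703), 10.97156047821045) 133.22448953935827
dir -y [ 0.13732435 -0.99052613] ang -82.10695238260288 offset at hub 0.2677035064672497 W 97.8670062906142 n 27
60 [80 80 80]; 64 [34 35 35]; 68 [32 33 34]; 72 [ 8  9 10]; 76 [ 8  9 10]; 80 [ 8  9 10]; 84 [ 8  9 10]; 88 [ 8  9 10]; 92 [ 8  9 10]; 96 [ 8  9 10]; 100 [ 8  9 10]; 104 [ 8  9 10]; 108 [ 8  9 10]; 112 [ 8  9 10]; 116 [ 8  9 10]; 120 [ 8  9 10]; 124 [ 8  9 10]; 128 [ 8  9 10]; 132 [ 8  9 10]; 136 [ 8  9 10]; 140 [ 8  9 10]; 144 [ 8  9 10]; 148 [ 8  9 10]; 152 [ 8  9 10]; 156 [ 8  9 10]; 160 [ 8  9 10]; 164 [ 8  9 10]; 168 [ 8  9 10]; 172 [ 8 10 30]; 176 [13 32 39]; 180 [38 39 41]; 184 [38 39 40]; 188 [38 39 40]; 192 [38 39 39]; 204 [ 8  9 10]; 208 [ 8  9 10]; 212 [ 8  9 10]; 216 [ 8  9 10]; 220 [ 8  9 10]; 224 [4 8 8]; 228 [0 1 2]; 232 [0 1 2]; 236 [0 1 2]; 240 [0 1 2]; 244 [0 1 2]; 248 [0 1 2]; 252 [0 1 2]; 256 [0 1 2]; 260 [0 1 2];
```

View pics/wrist1.png

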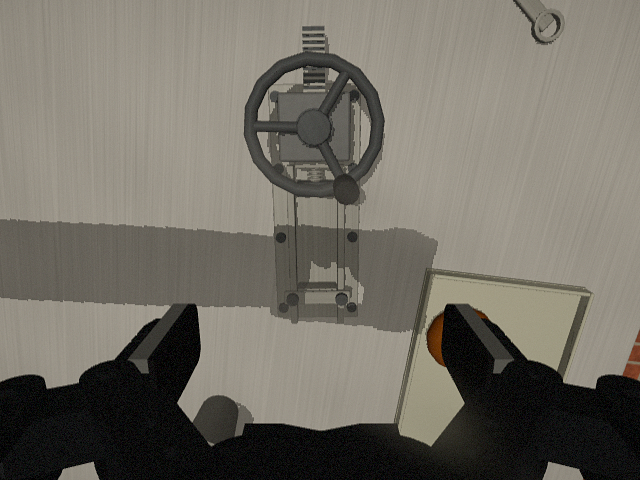

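The wrist view shows the trough running upright in the picture (x≈320, floor free from y≈195 to the stop at 285), the hub at (314,127) and the handle at (346,190). All three cameras agree within 2 mm, so I'll aim the block at (0.522, 0.040). Next I go to the block.

Request:
jog_arm --targets '[[[-2.0,-0.4,0.5],[0,0,0.4],100],[[-4.4,-0.9,1],[0,0,0.4],100],[[-6.8,-1.4,2],[0,0,0.4],100],[[-9.2,-1.9,2],[0,0,0.4],100],[[-11.6,-2.4,2],[0,0,0.4],100],[[-13.5,-2.9,2],[0,0,0.4],100],[[-15.5,-3.4,2],[0,0,0.4],100],[[-15.5,-3.4,2],[0,0,0.4],100]]'

```text
time: 2.58
tool_pos: [0.4856, -0.2895, 0.252]
tool_rot: [-0.0, 0.68, 0.733, -0.0]
contact_force: [-0.2, -0.3, 0.7]
gripper_width: 1.0
grasp_force: 0.0
```

```bash
python3 go.py .488 -.370 .20 4
cat > b.py <<'E'
from h import *
s=state(); im,dd=grab_frame("wrist"); C=cam("wrist",s); p=(cloud(C,dd)*1000).reshape(-1,3)
near=np.hypot(p[:,0]-488,p[:,1]+370)<50
for lo,hi in ((15,85),(32,85),(18,28)):
    q=p[near&(p[:,2]>lo)&(p[:,2]<hi)]; r=cv2.minAreaRect(q[:,:2].astype(np.float32)); print(lo,hi,np.round(r[0],1),np.round(r[1],1),round(r[2],1),len(q),q[:,2].max())
cv2.imwrite("pics/wrist2.png",im[...,::-1])
E
python3 b.py
```

```text
t 2.58 pos [ 0.4856 -0.2895  0.252 ] yaw 4.28 tilt [-0.0007  0.0004] F [-0.2 -0.3  0.7] w 1.0001511575397657 g 0.0 j [-0.67 -0.11  1.69 -0.    1.56 -0.74]
units [-3.22 -0.14  2.08] turn z 0.04
15 85 [ 487.4 -367.5] [43.8 49.8] 3.4 2302 77.59657733546638
32 85 [ 487.3 -366.6] [21.9 47.2] 3.1 1200 77.59657733546638
18 28 [ 487.4 -367.6] [43.8 49.8] 3.4 1045 27.87737754372599
```

Request:
jog_arm --targets '[[[-1.5,-0.08,0.6],[0,0,0.1],100],[[-3.18,-0.16,2],[0,0,0.11],100],[[-3.18,-0.16,4],[0,0,0.11],100],[[-3.18,-0.16,5.8],[0,0,0.11],100],[[-3.18,-0.16,7.2],[0,0,0.11],100],[[-3.18,-0.16,8.2],[0,0,0.11],100],[[-3.18,-0.16,8.68],[0,0,0.11],100],[[-3.18,-0.16,8.68],[0,0,0.11],100]]'

```text
time: 3.62
tool_pos: [0.4884, -0.3663, 0.035]
tool_rot: [-0.001, 0.684, 0.729, 0.0]
contact_force: [-0.7, 0.4, 0.3]
gripper_width: 0.999
grasp_force: 0.0
```

Request:
jog_arm --targets '[[[0,0,0],[0,0,0],0],[[0,0,0],[0,0,0],0],[[0,0,0],[0,0,0],0],[[0,0,0],[0,0,0],0],[[0,0,0],[0,0,0],0],[[0,0,0],[0,0,0],0]]'

```text
time: 4.38
tool_pos: [0.4882, -0.3684, 0.0363]
tool_rot: [0.0, 0.685, 0.729, -0.0]
contact_force: [-2.8, 0.1, 5.7]
gripper_width: 0.231
grasp_force: 59.7
```

Request:
jog_arm --targets '[[[0,0,0],[0,0,0],0],[[0,0,0],[0,0,0],0],[[0,0,-0.6],[0,0,0],0],[[0,0,-2],[0,0,0],0],[[0,0,-3],[0,0,0],0],[[0,0,-4],[0,0,0],0],[[0,0,-4],[0,0,0],0],[[0,0,-4],[0,0,0],0]]'

```text
time: 5.38
tool_pos: [0.4873, -0.3671, 0.1336]
tool_rot: [-0.001, 0.685, 0.729, 0.0]
contact_force: [-0.3, 0.5, -5.9]
gripper_width: 0.24
grasp_force: 59.4
```

```bash
python3 go.py .522 .040 .14 7.8
```

```text
t 5.38 pos [ 0.4873 -0.3671  0.1336] yaw 3.54 tilt [-0.0019  0.002 ] F [-0.3  0.5 -5.9] w 0.23969472151926047 g 59.415698647499084 j [-0.77  0.07  1.71  0.    1.36 -0.83]
units [16.17  2.39 -0.23] turn z -0.53
```

Request:
jog_arm --targets '[[[0.8,0.1,-1.2],[0,0,0],0],[[2.4,0.4,-2.4],[0,0,-0.2],0],[[4.6,0.7,-2.6],[0,0,-0.53],0],[[6.8,1,-2.6],[0,0,-0.53],0],[[9,1.4,-2.6],[0,0,-0.53],0],[[11.2,1.8,-2.6],[0,0,-0.53],0],[[13.4,2.1,-2.6],[0,0,-0.53],0],[[15,2.3,-2.4],[0,0,-0.53],0]]'

```text
time: 6.38
tool_pos: [0.5214, 0.0123, 0.1935]
tool_rot: [-0.001, 0.657, 0.754, -0.001]
contact_force: [1.5, -0.7, -5.2]
gripper_width: 0.232
grasp_force: 59.7
```

Request:
jog_arm --targets '[[[0.6,0.05,1],[0,0,0],0],[[1.1,0.1,2],[0,0,0],0],[[1.1,0.1,2.4],[0,0,0],0],[[1.1,0.1,2.4],[0,0,0],0],[[1.1,0.1,2.4],[0,0,0],0]]'

```text
time: 7.0
tool_pos: [0.5218, 0.0368, 0.1364]
tool_rot: [0.001, 0.658, 0.753, 0.0]
contact_force: [0.1, -0.3, -3.6]
gripper_width: 0.237
grasp_force: 59.7
```

```bash
python3 go.py .522 .040 .10 7.8
cat > f.py <<'E'
# block foot vs rails from scene+side: z 12..30 points around trough
from h import *
for n in ("scene","side"):
    im,dd=grab_frame(n); C=cam(n); P=cloud(C,dd)*1000; np.savez(f"pics/{n}1.npz",im=im,d=dd)
    cv2.imwrite(f"pics/{n}1.png",im[...,::-1])
    p=P.reshape(-1,3); q=p[(abs(p[:,0]-522)<45)&(abs(p[:,1]-40)<40)&(p[:,2]>55)&(p[:,2]<130)]
    print(n,np.nanmin(q,0),np.nanmax(q,0),len(q))
a=cv2.imread("pics/scene1.png")[180:320,240:380];b=cv2.imread("pics/side1.png")[190:330,230:370]
cv2.imwrite("pics/pl.png",cv2.resize(np.hstack([a,b]),None,fx=2.8,fy=2.8,interpolation=cv2.INTER_CUBIC))
E
python3 f.py
```

```text
t 7.0 pos [0.5218 0.0368 0.1364] yaw 7.73 tilt [ 0.0016 -0.0003] F [ 0.1 -0.3 -3.6] w 0.23740730699606385 g 59.704150557518005 j [-0.07 -0.14  1.92 -0.    1.37 -0.21]
units [0.13 0.02 1.46] turn z -0.01
scene [500.50106121   7.70585507 100.27473567] [547.2297743   63.30192613 129.24155498] 304
side [495.14059774   5.4272185   98.80384725] [544.7456656   58.93189406 129.87212343] 272
```

View pics/pl.png

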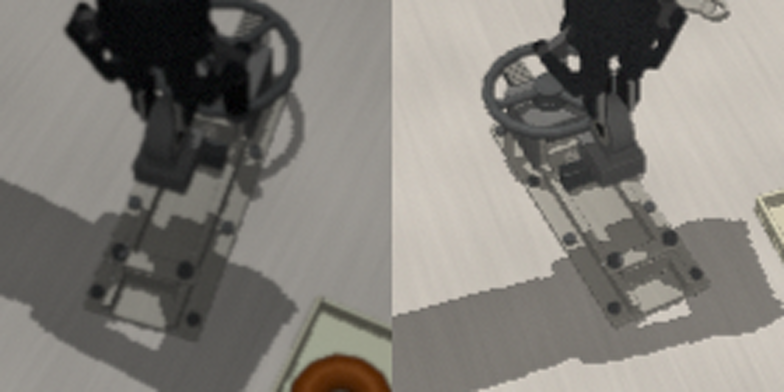

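The block hangs centred over the trough in both views (foot at (165,165) in the left panel, (605,160) in the right), and lateral error is under 1 mm. I'll lower it now.

Request:
jog_arm --targets '[[[0,0,1],[0,0,0],0],[[0,0,2],[0,0,0],0],[[0,0,2.7],[0,0,0],0],[[0,0,3.0],[0,0,0],0],[[0,0,3.2],[0,0,0],0],[[0,0,3.2],[0,0,0],0]]'

```text
time: 7.85
tool_pos: [0.5222, 0.0374, 0.0592]
tool_rot: [0.0, 0.657, 0.753, 0.0]
contact_force: [-5.8, -0.3, 10.1]
gripper_width: 0.232
grasp_force: 61.5
```

```bash
python3 go.py .522 .037 .0443 7.8
```

```text
t 7.85 pos [0.5222 0.0374 0.0592] yaw 7.78 tilt [ 0.0005 -0.0003] F [-5.8 -0.3 10.1] w 0.23206675052881215 g 61.51027500629425 j [-0.07 -0.06  1.97 -0.    1.23 -0.21]
units [-0.01 -0.01  0.59] turn z -0.0
```

Contact on the +x rail (force towards -x). I'll lift slightly, shift 1.3 mm towards -x and retry.

Request:
jog_arm --targets '[[[0,0,-0.25],[0,0,0],0],[[0,-0.055,-0.25],[0,0,0],0],[[0,-0.055,0],[0,0,0],0],[[0,-0.055,0.15],[0,0,0],0],[[0,-0.055,0.15],[0,0,0],0]]'

```text
time: 8.48
tool_pos: [0.521, 0.0373, 0.0518]
tool_rot: [0.001, 0.657, 0.753, 0.001]
contact_force: [4.2, 0.8, -1.5]
gripper_width: 0.237
grasp_force: 60.9
```

```bash
python3 go.py .522 .037 .0443 7.8
```

```text
t 8.47 pos [0.521  0.0373 0.0518] yaw 7.78 tilt [0.0036 0.0001] F [ 4.2  0.8 -1.5] w 0.2372647301540295 g 60.906917452812195 j [-0.07 -0.05  1.98  0.    1.21 -0.21]
units [-0.02  0.04  0.3 ] turn z -0.0
```

Request:
jog_arm --targets '[[[0,0.02,0.1],[0,0,0],0],[[0,0.02,0.2],[0,0,0],0],[[0,0.02,0.24],[0,0,0],0],[[0,0.02,0.24],[0,0,0],0]]'

```text
time: 8.98
tool_pos: [0.5209, 0.0373, 0.0458]
tool_rot: [0.001, 0.657, 0.753, 0.001]
contact_force: [5.1, 0.5, -3.1]
gripper_width: 0.235
grasp_force: 60.9
```

```bash
python3 go.py .522 .037 .0443 7.8
```

```text
t 8.97 pos [0.5209 0.0373 0.0458] yaw 7.78 tilt [ 0.0017 -0.    ] F [ 5.1  0.5 -3.1] w 0.23487284599953004 g 60.85081100463867 j [-0.07 -0.04  1.98  0.    1.2  -0.21]
units [-0.02  0.04  0.06] turn z -0.0
```

Request:
jog_arm --targets '[[[0,0.02,0.06],[0,0,0],0],[[0,0.02,0.1],[0,0,0],0],[[0,0.02,0.1],[0,0,0],0]]'

```text
time: 9.35
tool_pos: [0.5212, 0.0372, 0.0442]
tool_rot: [0.0, 0.657, 0.753, -0.0]
contact_force: [2.0, 0.3, 5.5]
gripper_width: 0.232
grasp_force: 61.8
```

```bash
python3 go.py
```

```text
t 9.35 pos [0.5212 0.0372 0.0442] yaw 7.78 tilt [ 0.0005 -0.0005] F [2.  0.3 5.5] w 0.2323745897556799 g 61.80083870887756 j [-0.07 -0.04  1.98 -0.    1.2  -0.21]
```

It's seated. Now release and raise.

Request:
jog_arm --targets '[[[0,0,0],[0,0,0],70],[[0,0,0],[0,0,0],70],[[0,0,0],[0,0,0],70],[[0,0,-1],[0,0,0],70],[[0,0,-3],[0,0,0],70],[[0,0,-5],[0,0,0],70],[[0,0,-7],[0,0,0],70],[[0,0,-8.5],[0,0,0],70]]'

```text
time: 10.35
tool_pos: [0.5208, 0.0374, 0.2581]
tool_rot: [0.001, 0.657, 0.753, 0.0]
contact_force: [-0.0, 0.4, -0.1]
gripper_width: 0.7
grasp_force: 0.0
```

```bash
sed -i 's/wrist1/wrist3/g' w.py
cat >> w.py <<'E'
b=p[(abs(p[:,0]-521)<40)&(abs(p[:,1]-40)<45)&(p[:,2]>45)&(p[:,2]<100)]; r=cv2.minAreaRect(b[:,:2].astype(np.float32)); print("block boss",r,b[:,2].max())
E
python3 go.py; python3 w.py
```

```text
t 10.35 pos [0.5208 0.0374 0.2581] yaw 7.78 tilt [ 0.0015 -0.0002] F [-0.   0.4 -0.1] w 0.6999509194012319 g 0.0 j [-0.07 -0.22  1.78 -0.    1.58 -0.21]
rim ((504.71185302734375, 167.4929962158203), 65.66254425048828) 7320
handle ((539.6238403320312, 118.95319366455078), 10.89609432220459) 133.9811029592672
dir -y [ 0.13658475 -0.99062839] ang -82.14973153439313 offset at hub 0.39247858481151404 W 97.8335622236167 n 27
60 [34 35 36]; 64 [34 35 36]; 68 [ 8  9 10]; 72 [ 8  9 10]; 76 [ 8  9 10]; 80 [ 8  9 10]; 84 [ 8  9 10]; 88 [ 8  9 10]; 92 [ 8  9 10]; 96 [ 8  9 10]; 100 [ 9 32 65]; 104 [ 74 382 383]; 108 [364 374 379]; 112 [366 370 374]; 116 [361 365 373]; 120 [32 83 84]; 124 [32 83 85]; 128 [33 83 84]; 132 [32 82 83]; 136 [32 80 82]; 140 [32 77 79]; 144 [32 72 76]; 148 [32 34 71]; 156 [ 8  9 10]; 160 [ 8  9 10]; 164 [ 8  9 10]; 168 [ 8  9 10]; 172 [ 8 10 26]; 176 [13 32 40]; 180 [39 39 40]; 184 [38 39 40]; 188 [39 39 40]; 192 [38 38 38]; 200 [ 8  9 10]; 204 [ 8  9 10]; 208 [ 8  9 10]; 212 [ 8  9 10]; 216 [ 8  9 10]; 220 [ 8  9 10]; 224 [7 8 9]; 228 [0 1 2]; 232 [0 1 2]; 236 [0 1 2]; 240 [0 1 2]; 244 [0 1 2]; 248 [0 1 2]; 252 [0 1 2]; 256 [0 1 2]; 260 [0 1 2]; 
block boss ((520.834228515625, 37.395774841308594), (22.011478424072266, 49.28531265258789), 7.605521202087402) 85.4259060557076
```

View pics/wrist3.png

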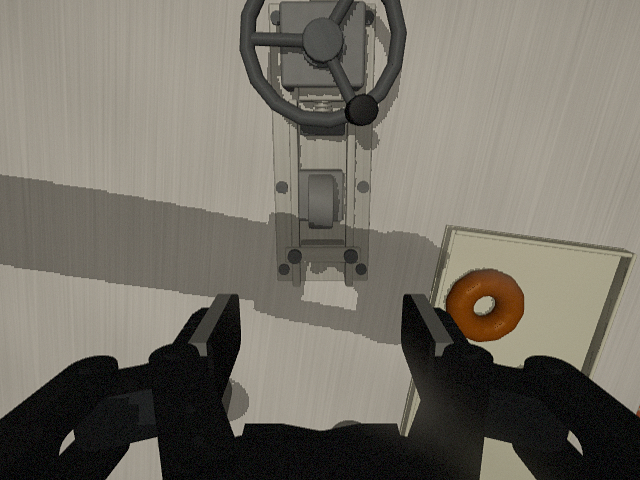

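The picture shows the block seated in the trough at (322,200), the stop at 250, the shoe at (322,130) just under the rim, and the handle at (361,109). The boss measures within 0.1 mm of where the TCP released it, so the wrist calibration is good. The handle is at (0.5396, 0.1190) and the hub at (0.5047, 0.1675).

Request:
jog_arm --targets '[[[1.5,0.6,0],[0,0,0],70],[[3.13,1.19,0.5],[0,0,0],70],[[3.13,1.19,2.5],[0,0,0],70],[[3.13,1.19,4.2],[0,0,0],70],[[3.13,1.19,5.5],[0,0,0],70],[[3.13,1.19,6.3],[0,0,0],70],[[3.13,1.19,6.56],[0,0,0],70],[[3.13,1.19,6.56],[0,0,0],70]]'

```text
time: 11.4
tool_pos: [0.54, 0.119, 0.0922]
tool_rot: [0.0, 0.658, 0.753, 0.0]
contact_force: [0.1, 0.9, -0.1]
gripper_width: 0.702
grasp_force: 0.0
```

```bash
python3 go.py .5396 .119 .094 7.78
```

```text
t 11.4 pos [0.54   0.119  0.0922] yaw 7.77 tilt [0.0007 0.0001] F [ 0.1  0.9 -0.1] w 0.7022271878920266 g 0.0 j [ 0.08 -0.02  1.88  0.    1.28 -0.05]
units [ 0.   -0.02 -0.07] turn z -0.0
```

Request:
jog_arm --targets '[[[0,0,-0.08],[0,0,0],0],[[0,0,-0.08],[0,0,0],0],[[0,0,-0.08],[0,0,0],0],[[0,0,-0.08],[0,0,0],0],[[0,0,-0.08],[0,0,0],0]]'

```text
time: 12.02
tool_pos: [0.5401, 0.119, 0.0956]
tool_rot: [0.0, 0.657, 0.754, 0.0]
contact_force: [-3.5, -1.4, 6.9]
gripper_width: 0.215
grasp_force: 58.5
```

```bash
cat > orb.py <<'E'
# orb.py step n [theta_from]: offsets in tool units along the circle from commanded angle th0
import sys
from h import *
hub=np.array([.5047,.1675]); s=state(); q=s["tool_rot"]; M=R.from_quat([q[1],q[2],q[3],q[0]]).as_matrix()
r=s["tool_pos"][:2]-hub; th=np.arctan2(r[1],r[0]); e=np.array([np.sin(th),-np.cos(th)]); F=s["contact_force"][:2]
print("t",s["time"],"r",(np.hypot(*r)*1000).round(1),"theta",np.degrees(th).round(1),"F",F.round(1),"drag",(-F@e).round(2),"radial",(F@r/np.hypot(*r)).round(2),"Fz",s["contact_force"][2].round(1),"g",s["grasp_force"],"w",s["gripper_width"],"z",s["tool_pos"][2].round(4),"tau",s["ft_torque"].round(2))
step=float(sys.argv[1]); n=int(sys.argv[2]); th0=np.radians(float(sys.argv[3])); R0=.0598
c=lambda t:np.array([np.cos(t),np.sin(t)])*R0
print([ (M[:2,:2].T@(c(th0-np.radians(step*(i+1)))-c(th0))/.025).round(2).tolist() for i in range(n)])
E
python3 orb.py 8 8 -54.3
```

```text
t 12.025 r 60.0 theta -53.9 F [-3.5 -1.4] drag -3.63 radial -0.94 Fz 6.9 g 58.48928689956665 w 0.2151114185535131 z 0.0956 tau [-0.12  0.56 -0.02]
[[-0.14, -0.31], [-0.23, -0.63], [-0.27, -0.96], [-0.27, -1.29], [-0.23, -1.62], [-0.13, -1.94], [0.0, -2.25], [0.18, -2.53]]
```

Request:
jog_arm --targets '[[[-0.14,-0.31,-0.04],[0,0,0],0],[[-0.23,-0.63,-0.04],[0,0,0],0],[[-0.27,-0.96,-0.04],[0,0,0],0],[[-0.27,-1.29,-0.04],[0,0,0],0],[[-0.23,-1.62,-0.04],[0,0,0],0],[[-0.13,-1.94,-0.04],[0,0,0],0],[[0,-2.25,-0.04],[0,0,0],0],[[0.18,-2.53,-0.04],[0,0,0],0]]'

```text
time: 13.02
tool_pos: [0.4785, 0.1137, 0.0958]
tool_rot: [0.003, 0.658, 0.753, 0.001]
contact_force: [6.5, -3.4, -1.7]
gripper_width: 0.212
grasp_force: 59.0
```

```bash
python3 orb.py 8 8 -118.3
```

```text
t 13.025 r 59.8 theta -116.0 F [ 6.5 -3.4] drag 7.36 radial 0.18 Fz -1.7 g 58.95190894603729 w 0.21206574466417824 z 0.0958 tau [-0.54 -0.98  0.03]
[[0.21, -0.26], [0.46, -0.48], [0.74, -0.66], [1.04, -0.81], [1.36, -0.91], [1.69, -0.97], [2.02, -0.98], [2.35, -0.95]]
```

Request:
jog_arm --targets '[[[0.21,-0.26,0],[0,0,0],0],[[0.46,-0.48,0],[0,0,0],0],[[0.74,-0.66,0],[0,0,0],0],[[1.04,-0.81,0],[0,0,0],0],[[1.36,-0.91,0],[0,0,0],0],[[1.69,-0.97,0],[0,0,0],0],[[2.02,-0.98,0],[0,0,0],0],[[2.35,-0.95,0],[0,0,0],0]]'

```text
time: 14.02
tool_pos: [0.4448, 0.1681, 0.0957]
tool_rot: [0.002, 0.657, 0.753, -0.002]
contact_force: [-2.8, -6.9, 3.9]
gripper_width: 0.209
grasp_force: 59.8
```

```bash
python3 orb.py 8 8 -182.3
```

```text
t 14.025 r 59.9 theta 179.5 F [-2.8 -6.9] drag 6.93 radial 2.73 Fz 3.9 g 59.760364294052124 w 0.20918426931641607 z 0.0957 tau [-1.19  0.33 -0.02]
[[0.32, 0.08], [0.63, 0.21], [0.92, 0.37], [1.18, 0.58], [1.42, 0.82], [1.61, 1.09], [1.77, 1.39], [1.88, 1.7]]
```

Request:
jog_arm --targets '[[[0.32,0.08,0],[0,0,0],0],[[0.63,0.21,0],[0,0,0],0],[[0.92,0.37,0],[0,0,0],0],[[1.18,0.58,0],[0,0,0],0],[[1.42,0.82,0],[0,0,0],0],[[1.61,1.09,0],[0,0,0],0]]'

```text
time: 14.78
tool_pos: [0.4652, 0.2127, 0.0956]
tool_rot: [-0.001, 0.657, 0.754, -0.002]
contact_force: [-6.0, -3.9, 6.3]
gripper_width: 0.212
grasp_force: 60.1
```

```bash
python3 orb.py 6 4 -230.3
```

```text
t 14.775 r 60.0 theta 131.1 F [-6.  -3.9] drag 7.09 radial 0.96 Fz 6.3 g 60.14198362827301 w 0.2122390574197863 z 0.0956 tau [-0.67  1.16  0.02]
[[0.12, 0.22], [0.22, 0.45], [0.29, 0.69], [0.34, 0.94]]
```

Request:
jog_arm --targets '[[[0.12,0.22,0],[0,0,0],0],[[0.22,0.45,0],[0,0,0],0],[[0.29,0.69,0],[0,0,0],0],[[0.34,0.94,0],[0,0,0],0]]'

```text
time: 15.28
tool_pos: [0.4871, 0.225, 0.0956]
tool_rot: [-0.001, 0.657, 0.754, -0.002]
contact_force: [-7.3, -1.3, 7.9]
gripper_width: 0.212
grasp_force: 60.1
```

```bash
python3 orb.py 5 4 -254.3
```

```text
t 15.275 r 60.1 theta 107.0 F [-7.3 -1.3] drag 7.33 radial 0.83 Fz 7.9 g 60.09549021720886 w 0.21187452558527362 z 0.0956 tau [-0.2   1.27 -0.01]
[[0.02, 0.21], [0.02, 0.42], [0.0, 0.62], [-0.03, 0.83]]
```

Request:
jog_arm --targets '[[[0.02,0.21,-0.02],[0,0,0],0],[[0.02,0.42,-0.04],[0,0,0],0],[[0,0.62,-0.04],[0,0,0],0],[[-0.03,0.83,-0.04],[0,0,0],0]]'

```text
time: 15.78
tool_pos: [0.507, 0.2276, 0.0957]
tool_rot: [-0.002, 0.657, 0.754, -0.002]
contact_force: [-6.9, 0.6, 5.5]
gripper_width: 0.208
grasp_force: 59.8
```

```bash
python3 orb.py 4 5 -274.3
```

```text
t 15.775 r 60.1 theta 87.8 F [-6.9  0.6] drag 6.95 radial 0.35 Fz 5.5 g 59.76139426231384 w 0.2075180887755301 z 0.0957 tau [0.23 1.29 0.  ]
[[-0.04, 0.16], [-0.09, 0.32], [-0.16, 0.48], [-0.23, 0.63], [-0.31, 0.77]]
```

Request:
jog_arm --targets '[[[-0.04,0.16,0],[0,0,0],0],[[-0.09,0.32,0],[0,0,0],0],[[-0.16,0.48,0],[0,0,0],0],[[-0.23,0.63,0],[0,0,0],0],[[-0.31,0.77,0],[0,0,0],0]]'

```text
time: 16.4
tool_pos: [0.5273, 0.2232, 0.0958]
tool_rot: [-0.003, 0.657, 0.754, -0.001]
contact_force: [-6.7, 3.5, 3.6]
gripper_width: 0.209
grasp_force: 59.6
```

```bash
python3 orb.py 3 5 -294.3
```

```text
t 16.4 r 60.1 theta 67.9 F [-6.7  3.5] drag 7.5 radial 0.69 Fz 3.6 g 59.615991711616516 w 0.20916560403662157 z 0.0958 tau [ 0.6   1.16 -0.03]
[[-0.07, 0.1], [-0.14, 0.2], [-0.22, 0.3], [-0.31, 0.39], [-0.4, 0.48]]
```

Request:
jog_arm --targets '[[[-0.07,0.1,0],[0,0,0],0],[[-0.14,0.2,0],[0,0,0],0],[[-0.22,0.3,0],[0,0,0],0]]'

```text
time: 16.77
tool_pos: [0.5356, 0.2191, 0.0957]
tool_rot: [-0.003, 0.657, 0.754, -0.0]
contact_force: [-6.3, 4.4, 2.9]
gripper_width: 0.213
grasp_force: 59.6
```

```bash
python3 orb.py 3 5 -303.3
```

```text
t 16.775 r 60.1 theta 59.1 F [-6.3  4.4] drag 7.62 radial 0.54 Fz 2.9 g 59.55291509628296 w 0.21325724857157638 z 0.0957 tau [0.78 1.01 0.02]
[[-0.08, 0.09], [-0.17, 0.18], [-0.27, 0.26], [-0.37, 0.34], [-0.47, 0.41]]
```

Request:
jog_arm --targets '[[[-0.08,0.09,0],[0,0,0],0],[[-0.17,0.18,0],[0,0,0],0],[[-0.27,0.26,0],[0,0,0],0]]'

```text
time: 17.15
tool_pos: [0.5432, 0.2136, 0.0958]
tool_rot: [-0.003, 0.657, 0.754, 0.0]
contact_force: [-4.4, 7.0, 1.5]
gripper_width: 0.21
grasp_force: 59.5
```

```bash
python3 orb.py 3 5 -312.3
```

```text
t 17.15 r 60.1 theta 50.2 F [-4.4  7. ] drag 7.91 radial 2.55 Fz 1.5 g 59.453651905059814 w 0.21004835488645124 z 0.0958 tau [0.95 0.8  0.01]
[[-0.1, 0.08], [-0.2, 0.15], [-0.31, 0.22], [-0.42, 0.28], [-0.53, 0.33]]
```

Request:
jog_arm --targets '[[[-0.1,0.08,0],[0,0,0],0],[[-0.2,0.15,0],[0,0,0],0]]'

```text
time: 17.4
tool_pos: [0.5477, 0.2094, 0.0958]
tool_rot: [-0.002, 0.657, 0.754, 0.001]
contact_force: [-5.2, 6.1, 1.7]
gripper_width: 0.206
grasp_force: 59.4
```

```bash
python3 orb.py 3 5 -318.3
```

```text
t 17.4 r 60.0 theta 44.2 F [-5.2  6.1] drag 7.96 radial 0.52 Fz 1.7 g 59.39866840839386 w 0.20604477162770332 z 0.0958 tau [1.09 0.7  0.01]
[[-0.11, 0.07], [-0.21, 0.13], [-0.33, 0.18], [-0.44, 0.23], [-0.56, 0.28]]
```

Request:
jog_arm --targets '[[[-0.11,0.07,0],[0,0,0],0],[[-0.21,0.13,0],[0,0,0],0]]'

```text
time: 17.65
tool_pos: [0.5519, 0.2047, 0.0958]
tool_rot: [-0.002, 0.657, 0.754, 0.001]
contact_force: [-4.2, 6.0, 0.7]
gripper_width: 0.21
grasp_force: 59.4
```

```bash
python3 orb.py 3 5 -324.3
```

```text
t 17.65 r 60.1 theta 38.3 F [-4.2  6. ] drag 7.27 radial 0.39 Fz 0.7 g 59.36002850532532 w 0.21031165919734296 z 0.0958 tau [1.1  0.69 0.  ]
[[-0.11, 0.06], [-0.23, 0.11], [-0.34, 0.15], [-0.46, 0.19], [-0.59, 0.22]]
```

Request:
jog_arm --targets '[[[-0.11,0.06,0],[0,0,0],0],[[-0.23,0.11,0],[0,0,0],0],[[-0.34,0.15,0],[0,0,0],0]]'

```text
time: 18.02
tool_pos: [0.557, 0.1969, 0.0958]
tool_rot: [-0.002, 0.657, 0.754, 0.001]
contact_force: [-3.1, 7.5, 0.3]
gripper_width: 0.208
grasp_force: 59.3
```

```bash
python3 orb.py 3 5 -333.3
```

```text
t 18.025 r 60.0 theta 29.4 F [-3.1  7.5] drag 8.03 radial 0.93 Fz 0.3 g 59.274762868881226 w 0.20828605508449602 z 0.0958 tau [ 1.27  0.46 -0.02]
[[-0.12, 0.04], [-0.24, 0.07], [-0.36, 0.09], [-0.49, 0.11], [-0.61, 0.12]]
```

Request:
jog_arm --targets '[[[-0.12,0.04,0],[0,0,0],0],[[-0.24,0.07,0],[0,0,0],0]]'

```text
time: 18.27
tool_pos: [0.5595, 0.1919, 0.0958]
tool_rot: [-0.003, 0.657, 0.754, 0.002]
contact_force: [-2.5, 8.9, -0.6]
gripper_width: 0.212
grasp_force: 59.2
```

```bash
python3 orb.py 3 5 -339.3
cat > gap.py <<'E'
from h import *
im,dd=grab_frame("scene"); C=cam("scene"); p=(cloud(C,dd)*1000).reshape(-1,3); hub=np.array([506.5,163.7]); d=np.array([.1374,-.9905]); n=-np.array([d[1],-d[0]])
r=p[:,:2]-hub;a=r@d;b=r@n
k=(abs(b)<18)
for lo in range(90,200,4):
    z=p[k&(a>=lo)&(a<lo+4),2]
    if len(z): print(lo,np.percentile(z,[5,50,95]).round(0).astype(int),len(z),end="; ")
cv2.imwrite("pics/gap.png",cv2.resize(im[190:310,250:370,::-1],None,fx=5,fy=5,interpolation=cv2.INTER_CUBIC))
E
python3 gap.py
```

```text
t 18.275 r 60.0 theta 24.0 F [-2.5  8.9] drag 9.15 radial 1.3 Fz -0.6 g 59.2448365688324 w 0.21183731715388956 z 0.0958 tau [ 1.6   0.43 -0.04]
[[-0.12, 0.02], [-0.25, 0.04], [-0.37, 0.05], [-0.5, 0.06], [-0.62, 0.06]]
90 [34 37 40] 18; 94 [ 9 30 39] 62; 98 [18 30 38] 26; 102 [17 29 31] 12; 106 [27 31 32] 7; 110 [31 32 35] 4; 114 [32 33 36] 10; 118 [32 34 35] 5; 122 [31 34 36] 11; 126 [31 32 34] 8; 130 [30 37 72] 16; 134 [32 68 78] 18; 138 [32 55 80] 23; 142 [31 71 82] 24; 146 [32 81 84] 30; 150 [31 81 84] 29; 154 [32 71 83] 28; 158 [32 79 85] 32; 162 [32 79 83] 32; 166 [30 75 80] 42; 170 [31 41 76] 56; 174 [31 60 73] 68; 178 [36 38 48] 13; 182 [37 38 41] 26; 186 [36 39 41] 23; 190 [30 38 40] 33; 194 [ 6 23 38] 102; 198 [ 6  8 11] 24;
```

View pics/gap.png

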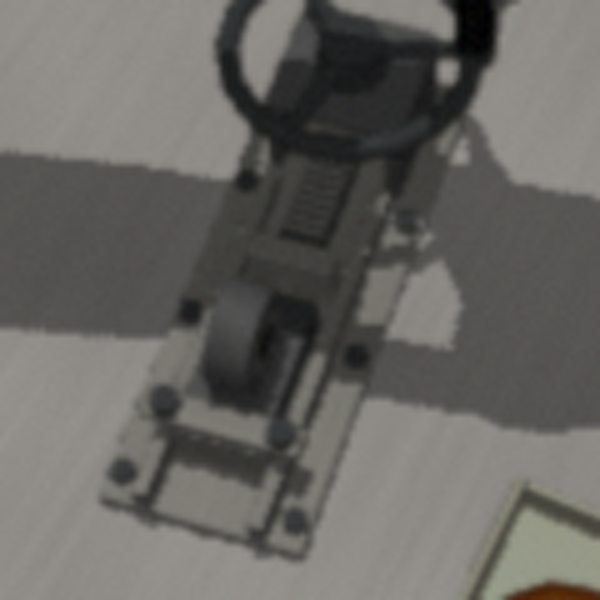

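The picture shows the block pushed up against the stop (block at (255,345), stop bar at (220,415)). The drag has begun to rise, to 9.2 N. From here, fine steps.

Request:
jog_arm --targets '[[[-0.12,0.02,0],[0,0,0],0]]'

```text
time: 18.45
tool_pos: [0.5605, 0.1894, 0.0958]
tool_rot: [-0.003, 0.657, 0.754, 0.002]
contact_force: [-1.8, 11.0, -1.5]
gripper_width: 0.21
grasp_force: 59.2
```

```bash
python3 orb.py 3 5 -342.3
```

```text
t 18.45 r 60.0 theta 21.4 F [-1.8 11. ] drag 10.86 radial 2.3 Fz -1.5 g 59.18743014335632 w 0.2101310097167002 z 0.0958 tau [1.86 0.29 0.03]
[[-0.12, 0.02], [-0.25, 0.03], [-0.37, 0.04], [-0.5, 0.03], [-0.62, 0.03]]
```

Request:
jog_arm --targets '[[[-0.08,0.01,0],[0,0,0],0]]'

```text
time: 18.58
tool_pos: [0.5612, 0.1876, 0.0958]
tool_rot: [-0.003, 0.657, 0.754, 0.003]
contact_force: [-1.7, 10.9, -1.2]
gripper_width: 0.208
grasp_force: 59.2
```

```bash
python3 orb.py 2 5 -344.3
```

```text
t 18.575 r 60.0 theta 19.6 F [-1.7 10.9] drag 10.84 radial 2.03 Fz -1.2 g 59.15072321891785 w 0.20817753337867115 z 0.0958 tau [ 1.89  0.21 -0.02]
[[-0.08, 0.01], [-0.17, 0.02], [-0.25, 0.02], [-0.33, 0.02], [-0.42, 0.02]]
```

Request:
jog_arm --targets '[[[-0.08,0.01,0],[0,0,0],0]]'

```text
time: 18.7
tool_pos: [0.5618, 0.1859, 0.0958]
tool_rot: [-0.003, 0.657, 0.754, 0.003]
contact_force: [-1.3, 12.0, -1.1]
gripper_width: 0.213
grasp_force: 59.1
```

```bash
python3 orb.py 1 5 -346.3
```

```text
t 18.7 r 60.0 theta 17.9 F [-1.3 12. ] drag 11.81 radial 2.42 Fz -1.1 g 59.12515997886658 w 0.21341304828297605 z 0.0958 tau [1.98 0.22 0.03]
[[-0.04, 0.0], [-0.08, 0.01], [-0.12, 0.01], [-0.17, 0.01], [-0.21, 0.01]]
```

The wheel is firm at 11.8 N against about 7.2 N measured running free. I'll relax the lead, open and rise.

Request:
jog_arm --targets '[[[0.1,0,0],[0,0,0],0],[[0.1,0,0],[0,0,0],70],[[0.1,0,0],[0,0,0],70],[[0.1,0,0],[0,0,0],70],[[0.1,0,-1],[0,0,0],70],[[0.1,0,-3],[0,0,0],70],[[0.1,0,-5],[0,0,0],70],[[0.1,0,-6.5],[0,0,0],70]]'

```text
time: 19.7
tool_pos: [0.5628, 0.1844, 0.2612]
tool_rot: [0.001, 0.658, 0.753, 0.001]
contact_force: [-0.4, -0.4, -0.1]
gripper_width: 0.704
grasp_force: 0.0
```

Request:
jog_arm --targets '[[[-2,0,0],[0,0,0],70],[[-4,0,0],[0,0,0],70],[[-5,0,0],[0,0,0],70],[[-5,0,0],[0,0,0],70]]'

```text
time: 20.2
tool_pos: [0.5793, 0.0591, 0.2582]
tool_rot: [0.0, 0.659, 0.752, -0.0]
contact_force: [0.0, -0.1, -0.2]
gripper_width: 0.698
grasp_force: 0.0
```

```bash
sed -i 's/wrist3/wrist4/g; s/-40)<45/-13)<45/' w.py; python3 go.py; python3 w.py
```

```text
t 20.2 pos [0.5793 0.0591 0.2582] yaw 7.6 tilt [ 0.0001 -0.0001] F [ 0.  -0.1 -0.2] w 0.6984017749693291 g 0.0 j [-0.03 -0.08  1.65 -0.    1.57 -0.16]
rim ((505.69671630859375, 166.7194366455078), 66.50340270996094) 8193
handle ((561.818115234375, 185.83152770996094), 10.838536262512207) 133.43624235901115
dir -y [ 0.13514164 -0.99082629] ang -82.23318968664937 offset at hub 0.8022278968177851 W 98.46753007977006 n 27
60 [ 8 30 32]; 64 [ 9 31 34]; 68 [ 8 30 33]; 72 [ 9 31 34]; 76 [ 8 30 32]; 80 [ 9 30 35]; 84 [37 38 39]; 88 [37 38 39]; 92 [37 38 39]; 96 [ 35 344 353]; 100 [344 358 370]; 104 [309 346 369]; 108 [ 31 348 366]; 112 [ 36 348 350]; 116 [ 36 349 353]; 120 [344 352 356]; 124 [ 32  58 350]; 128 [32 60 73]; 132 [33 75 78]; 136 [32 79 81]; 140 [33 81 83]; 144 [32 82 84]; 148 [33 83 84]; 152 [32 83 84]; 156 [32 82 83]; 160 [33 80 82]; 164 [33 78 80]; 168 [32 59 76]; 172 [32 33 71]; 176 [31 37 40]; 180 [38 39 41]; 184 [38 39 40]; 188 [39 39 40]; 192 [38 38 39]; 200 [10 10 10]; 204 [ 8  9 10]; 208 [ 8  9 10]; 212 [ 8  9 10]; 216 [ 8  9 10]; 220 [ 8  9 10]; 224 [1 2 7]; 228 [0 1 2]; 232 [0 1 2]; 236 [0 1 2]; 240 [0 1 2]; 244 [0 1 2]; 248 [0 1 2]; 252 [0 1 2]; 256 [0 1 2]; 260 [0 1 2]; 
block boss ((525.7025146484375, 5.438144683837891), (65.34790802001953, 65.60709381103516), 7.364243030548096) 85.23576244419728
```

View pics/wrist4.png

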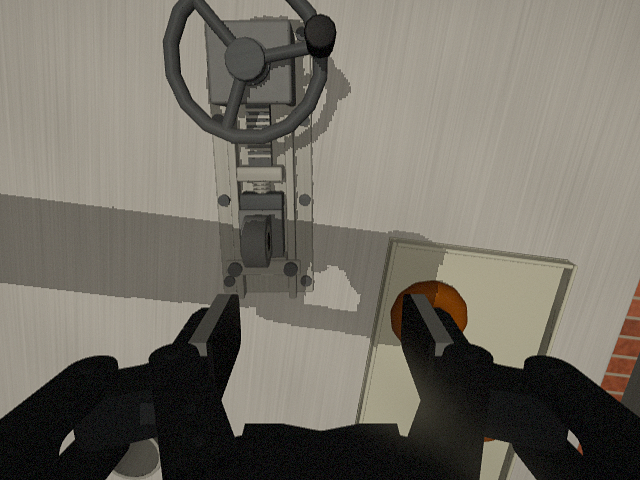

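The picture shows the block at (258,235), clamped between the shoe (262,200) and the stop (262,265). The handle is at (320,36), which works out to (0.5618, 0.1858), the same place as when the wheel came up firm. The gripper is clear, so I'm handing in.

```bash
python3 -c "
from plant import *
print(job_done())"
```

```text
the job is handed in; nothing more can be done
None
```

The block is in the slideway, clamped against the stop. The wheel came up firm at about 11.8 N (about 7.2 N running free), the robot let go with nothing touched, and the job was handed in at about 20 s.

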